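# Swap two fixture parts and bring the clamp dog home

## Robot

A 7-joint arm with a two-finger parallel gripper is mounted at the origin on the work surface. World frame = base frame: x ahead of the robot, y to its left, z up, the work surface at z = 0. Lengths are in m, angles in rad, forces in N, time in s.
With the tool pointing down it reaches from about 0.35 to 0.775 m from the base axis. Payload 3.1 kg.
Tool frame: the origin (TCP) lies between the finger pads, 19 mm behind the fingertips; this is the grasp point; y points along the fingers, z is the direction in which the jaws open and shut, and the axes are right-handed (so a half turn about y gives the same grasp; the last joint's range is limited). The gripper opens to 85 mm and grips with 20 to 120 N. Pads are 22 mm wide; open, the fingers measure 114 mm over their backs; the gripper's body (76 mm by 85 mm) begins 54 mm behind the grasp point. The pads swing forward as they close: fully open they stand 13 mm farther back than shut.
Start: joints at [-1.299, 0.311, 0.014, 1.512, -0.004, 1.319, -0.027], TCP at [0.17, 0.523, 0.25] pointing down, gripper open.
Joint ranges: [-2.7, 2.7], [-0.3, 1.91], [-1.27, 1.3], [0.12, 2.57], [-1.44, 4.58], [0.2, 2.03], [-3.05, 3.05]. Speed limits (rad/s): [2.79, 2.79, 3.14, 3.14, 3.14, 3.14, 3.14].

## Interface

Orientations are given as [roll, pitch, yaw] about the fixed x, y, z axes, in that order (R = Rz(yaw) Ry(pitch) Rx(roll)).
In Python, from rig import get_obs, eyes, job gives the robot as it stands.
- The arm moves only by the shell command python3 -m inch 'ROWS'. ROWS is JSON, a list of rows, each a list of 7 numbers: the shift along the tool's x, y, z in mm, then the turn, a rotation vector about the tool's x, y, z in rad, then the opening, from 0 (shut) to 1 (fully open). A call has exactly 8 rows; each row shifts and turns the commanded pose from where the row before left it, along the tool's axes as they then stand; what a row does not reach is not made up. A row lasts 1/8 s, in which the tool goes at most 62.5 mm and 10.7 degrees, less where a joint would pass 70% of its speed; a pose out of reach is approached as far as the arm can. A call with a gripper value outside its range is refused whole. The fingers move at their own pace and stop on an object; the grip force is fixed at half the most. Time passes only in rows, so rows that do not move let the fingers close, or fill a call up. It gives the time, the measured TCP pose, the force and the opening at its end, in the units of the state.
- get_obs(): the state, without advancing time (a new reading comes with each control period).
- eyes.grab_frame(name): name is "scene" or "top" or "wrist"; returns a dict with "image" (480x640x3 uint8, blue, green, red), "mtx" (3x3 intrinsics, pixels), "rvec" (rotation vector, rad) and "tvec" (3), from world to camera coordinates, as OpenCV has them. Camera axes: x right, y down, z forward; pixel columns grow to the right and rows downward; lengths in m; the calibration is good to about 2 mm. A picture is of the moment at which its call begins. There is no depth.
- job.sign_off(): hands the job in, once; it reports no verdict.
The state is a dict: "time": time; "qpos": joint angles; "dq": joint speeds; "joint_torque": joint torques, N m; "tcp_pos": TCP position; "ee_rot": TCP orientation; "ft_force": force on the tool from outside, world axes, zero at the start; "wrist_torque": the same for the moment, N m; "finger_gap": finger opening in m.
Only numpy, scipy, OpenCV 4.12 (cv2) and the standard library are available. Lean on these libraries where they do the work, as an engineer would, in place of code of your own. Each camera call takes 0.05 s, during which the arm holds its last target. There are 200 camera calls.

## Task

The round support pillar and the long edge stop are standing on each other's painted outlines: swap them, resting one of them on the still-empty plate (the clamp dog's) on the way, so that each stands upright, centred and square on the outline of its own shape. Then slide the clamp dog along the T-slot to the slot's open end, lift it out there, and set it upright, centred and square on its own outline. Set the parts down rather than dropping them, and leave the circuit board, the sponge tray and the green bin where they are.

Things in the scene. Friction and masses are not known exactly. Their poses are not given: they have to be found in the camera images.
- pillar: Round aluminium support pillar, loose, about 0.2 kg: base disc 52 mm diameter, 12 mm high, then a stem 26 mm diameter up to 50 mm total height. Origin: centre of its underside, z up along the stem. Grip the stem 30 to 45 mm above the underside. At the start it stands on plate_long.
- stop: Long aluminium edge stop, loose, 0.2 kg: base 30 (x) x 84 (y) x 12 mm high with a central upright web 14 mm thick (x), 64 mm long (y), up to 48 mm height. Origin: centre of its underside, y along its length, z up. Grip the web across its thickness, fingertips above the base: TCP about 36 mm above the underside. Both ends alike. Starts on plate_round.
- dog: Steel clamp dog, loose, 0.3 kg, 50 mm high: T-foot 30 (x) x 44 (y) x 6 mm, neck 12 mm wide, head 24 mm wide (x), y -20 to +16 mm, from 16 to 50 mm high, small jaw at the top out to y +29 mm. Origin: centre of the foot's underside, y lengthwise and along the slot, z up. Grip the head across x, TCP about 40 mm above the underside. Starts in the rail's slot, foot under the lips.
- plate_round: White parking plate 110 x 110 x 4 mm, fixed to the bench, with a black disc 58 mm diameter painted at its centre: the pillar's own place. Origin: centre of its underside, the top is at z = 4 mm.
- plate_long: White parking plate 110 x 110 x 4 mm, fixed, with a long black rectangle 34 mm (x) by 92 mm (y) painted at its centre: the edge stop's own place. Origin: centre of its underside, top at z = 4 mm, y along the rectangle's length.
- plate_short: White parking plate 110 x 110 x 4 mm, fixed, with a short black rectangle 34 mm (x) by 50 mm (y) painted at its centre: the clamp dog's own place, empty at the start and the spot to rest a part on during the swap. Origin: centre of its underside, top at z = 4 mm, y along the rectangle's length. The dog may stand either way round.
- rail: Aluminium T-slot bed 56 (x) x 200 (y) mm, fixed. Origin: centre of underside; slot along y at x = 0. Floor at z 6 mm, inside width 36; lips at z 14 to 20 mm, gap 18, from y -100 to +20 mm; -y end closed. From y +20 to +100 only bare floor: the open end. Dog starts at y -60 to -20, slides freely (3 mm side play), lifts out only when its centre is beyond y +45; +62 is mid open floor.
- board: Bystander, loose: green circuit board 80 x 120 x 3 mm with small components up to 11 mm high, flat on the bench. Origin: centre of its underside. Leave it alone.
- sponge: Bystander, loose: black tray 90 x 70 x 28 mm with a yellow sponge. Origin: centre of its underside. Leave it alone.
- bin: Bystander, loose: green open stock bin 130 x 100 x 60 mm with brass parts. Origin: centre of its underside. Leave it alone.
Not all that is in view belongs to the job. What is shaped like the pillar but brown or orange is not meant.

How it is judged:
By the outcome, as a careful person would: the job done as asked, in the order asked, and still so for the second after the job is handed in, with the robot touching nothing.
It also fails if it takes over 109 s, if anything falls off the work surface, if the arm or the gripper's body presses on something with over 40 N, if the wrist force passes 120 N, or if a joint passes its speed limit or range.

## Working session

There is one attempt and no reset: what is moved stays moved. The work goes in short steps, Python scripts to look and compute and a shell command to move; the robot and the scene stay as the last step left them, time stands still between calls to the robot, and variables do not carry over. Pictures are saved under pics/ and viewed, about 12 in all and at most 16, crops included, and the job is handed in when it is done.

```bash
mkdir -p pics; ls; python3 - <<'E'
from rig import get_obs, eyes
import cv2
o=get_obs(); print(o)
for n in ("top","scene"):
    f=eyes.grab_frame(n); cv2.imwrite(f"pics/{n}0.png",f["image"]); print(n,f["mtx"].tolist(),f["rvec"],f["tvec"])
E
```

```text
pics
{'time': 0.0, 'qpos': array([-1.29869894,  0.31173797,  0.01397443,  1.51307404, -0.00437813,
        1.31918058, -0.02720418]), 'dq': array([ 0.00294296,  0.00051676, -0.00082739, -0.00031934, -0.00030828,
        0.00160051, -0.0003701 ]), 'joint_torque': array([-9.46089517e-05, -3.79911768e+01,  1.46072293e-01, -2.30589384e+01,
        1.21876740e-02,  1.35003761e-02,  3.42264478e-06]), 'tcp_pos': array([0.16954339, 0.52249381, 0.24890737]), 'ee_rot': array([-1.57316318e+00, -1.12768079e-04, -3.13702537e-01]), 'ft_force': array([0.09193084, 0.13858884, 0.41844204]), 'wrist_torque': array([-0.04740517, -0.00221158,  0.01104205]), 'finger_gap': 0.08535503884719117}
top [[467.8359194840673, 0.0, 318.21352153824915], [0.0, 467.8359194840673, 236.24515507693548], [0.0, 0.0, 1.0]] [ 2.12613197 -2.14306467  0.21971334] [0.04213463 0.4969214  1.20327697]
scene [[493.4501185095927, 0.0, 319.7688961962527], [0.0, 493.4501185095927, 232.31915316204626], [0.0, 0.0, 1.0]] [ 1.10211763  2.25487372 -1.09761755] [ 0.26777224 -0.2185933   1.43834253]
```

View pics/top0.png

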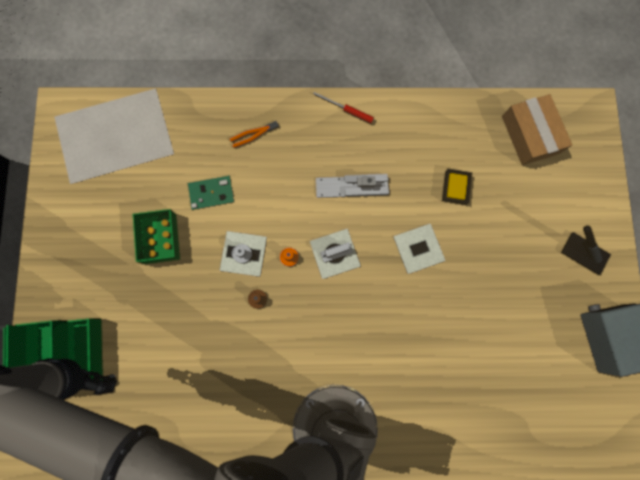

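View pics/scene0.png

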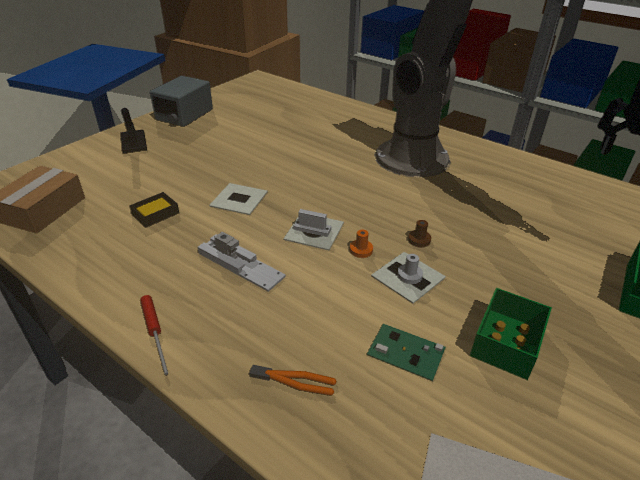

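Top view: pillar at (241,254) on plate_long, stop at (335,253) on plate_round, empty plate_short at (419,249), rail at (352,186) with the dog near (373,182) and the open end to the left (+y). The orange decoy is at (289,257), between the two plates.

```bash
cat > h.py <<'E'
import numpy as np, cv2
from rig import get_obs, eyes
def grab(n,save=None):
    f=eyes.grab_frame(n)
    if save: cv2.imwrite(f"pics/{save}.png",f["image"])
    return f
def ray(f,uv,z):
    "pixels -> world points on plane z"
    uv=np.asarray(uv,float).reshape(-1,1,2)
    R=cv2.Rodrigues(np.asarray(f["rvec"],float))[0]; t=np.asarray(f["tvec"],float).ravel()
    p=cv2.undistortPoints(uv,f["mtx"],None).reshape(-1,2)
    d=np.c_[p,np.ones(len(p))]@R; c=-R.T@t
    return c+d*((z-c[2])/d[:,2])[:,None]
def proj(f,P):
    return cv2.projectPoints(np.asarray(P,float).reshape(-1,1,3),np.asarray(f["rvec"],float),np.asarray(f["tvec"],float),f["mtx"],None)[0].reshape(-1,2)
def rect(P):
    "min-area rectangle of world points: centre, sides(mm), long-axis angle deg"
    (c,s,a)=cv2.minAreaRect((P[:,:2]*1000).astype(np.float32))
    if s[0]<s[1]: s=s[::-1]; a+=90
    return np.round(c,1),np.round(s,1),round((a+90)%180-90,1)
def contours(mask,amin=50):
    return [c for c in cv2.findContours(mask,cv2.RETR_EXTERNAL,cv2.CHAIN_APPROX_NONE)[0] if cv2.contourArea(c)>amin]
def go(yaw_now,tcp,target,yaw):
    "tool-frame shift (mm) in the present yaw, turn about tool y"
    d=(np.asarray(target)-tcp)*1000; c,s=np.cos(yaw_now),np.sin(yaw_now)
    return np.round([c*d[0]+s*d[1],-d[2],-s*d[0]+c*d[1]],1),"turn y",round(-(yaw-yaw_now),3)
E
python3 - <<'E'
from h import *
f=grab("top"); im=f["image"]; hsv=cv2.cvtColor(im,cv2.COLOR_BGR2HSV)
m=((hsv[...,1]<60)&(hsv[...,2]>90)).astype(np.uint8)*255
m[:160]=0;m[290:]=0
for c in contours(m,300):
    print(cv2.boundingRect(c), "z4",*rect(ray(f,c,.004)),"z20",*rect(ray(f,c,.020)))
    w=np.zeros_like(m); cv2.drawContours(w,[c],-1,255,-1)
    b=((im.max(2)<70)&(w>0)).astype(np.uint8)*255
    for k in contours(b,15): print("   black",*rect(ray(f,k,.004)))
for n,uv,z in (("pillar top",(241,251),.05),("stop",(335,251),.05),("dog",(373,181),.055)): print(n,ray(f,uv,z))
E
```

```text
(220, 232, 46, 44) z4 [459.1 243.7] [111.4 110. ] 81.4 z20 [456.7 241.4] [110.  108.6] 81.4
   black [455.3 213.1] [24.8 21.7] -0.4
   black [465.4 280.1] [23.6 10.8] -7.9
(310, 229, 50, 49) z4 [457.3  -7.2] [110.6 109.5] -71.7 z20 [454.9  -6.3] [109.2 108.1] -71.7
   black [439.8 -14.5] [35.7 10.4] -71.9
(394, 224, 51, 49) z4 [ 470.2 -239.9] [111.2 110.2] -71.1 z20 [ 467.7 -236.1] [109.8 108.8] -71.1
   black [ 470.3 -240.5] [42.1 26.2] -72.0
(316, 174, 73, 23) z4 [650.9 -58.9] [204.4  61.3] -87.5 z20 [646.1 -57.3] [201.8  60.5] -87.5
(625, 160, 15, 108) z4 [ 571.  -850.1] [313.1  40.7] -7.8 z20 [ 567.2 -838.6] [309.2  40.1] -7.8
(65, 160, 87, 23) z4 [694.9 627.5] [240.1  64.4] 89.9 z20 [689.5 620.4] [237.1  63.5] 89.9
pillar top [[0.45806999 0.24214379 0.05      ]]
stop [[ 0.4564162  -0.00573329  0.05      ]]
dog [[ 0.64709191 -0.11183958  0.055     ]]
```

```bash
python3 - <<'E'
from h import *
o=get_obs(); print(go(o["ee_rot"][2],o["tcp_pos"],[.43,.243,.22],-1.083))
E
```

```text
(array([ 334. ,   29.1, -185.7]), 'turn y', np.float64(0.769))
```

```bash
python3 -m inch '[[48,4,-26,0,0,0,1],[48,4,-26,0,0,0,1],[48,4,-26,0,0,0,1],[48,4,-26,0,0,0,1],[48,4,-26,0,0,0,1],[48,4,-26,0,0,0,1],[48,4,-26,0,0.154,0,1],[0,0,0,0,0.154,0,1]]' && python3 -m inch '[[0,0,0,0,0.154,0,1],[0,0,0,0,0.154,0,1],[0,0,0,0,0.154,0,1],[0,0,0,0,0,0,1],[0,0,0,0,0,0,1],[0,0,0,0,0,0,1],[0,0,0,0,0,0,1],[0,0,0,0,0,0,1]]' && python3 - <<'E'
from h import *
f=grab("wrist","w1"); o=get_obs(); print(o["tcp_pos"],o["ee_rot"],o["ft_force"])
R=cv2.Rodrigues(f["rvec"])[0]; print("cam",-R.T@f["tvec"], "axis",R[2], proj(f,[[.459,.244,.004]]))
E
```

```text
time: 1.15
tcp_pos: [0.4366, 0.2404, 0.2216]
ee_rot: [-1.573, -0.003, -0.638]
ft_force: [-0.6, 1.1, 0.4]
finger_gap: 0.0854
time: 2.15
tcp_pos: [0.4332, 0.2464, 0.222]
ee_rot: [-1.571, 0.0, -1.083]
ft_force: [-0.4, 0.2, 0.0]
finger_gap: 0.0852
[0.43322959 0.2463416  0.22204342] [-1.57065926e+00  1.69914113e-05 -1.08354054e+00] [-0.57366089 -0.56586298 -0.11795361]
cam [0.40146871 0.30407359 0.34524506] axis [ 0.11992082 -0.22795203 -0.96625921] [[339.5106491  231.00755474]]
```

View pics/w1.png

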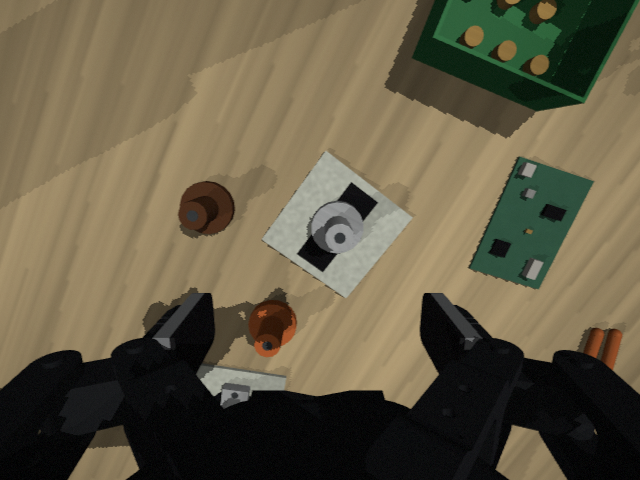

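Wrist view: the pillar's stem top is near (340,238) and its plate is centred about (337,225). The two ends of the black rectangle show at (357,203) and (318,250). The orange decoy at (270,325) is clear of the grasp.

```bash
cat >> h.py <<'E'
def plates(f,x0=None,smax=70,vmin=100,amin=2000,z=.004):
    "white plates in view: rect on z=4mm and black bits within"
    im=f["image"]; hsv=cv2.cvtColor(im,cv2.COLOR_BGR2HSV)
    m=((hsv[...,1]<smax)&(hsv[...,2]>vmin)).astype(np.uint8)*255
    m=cv2.morphologyEx(m,cv2.MORPH_OPEN,np.ones((5,5)))
    for c in contours(m,amin):
        h=cv2.convexHull(c); print("white",cv2.boundingRect(c),*rect(ray(f,h,z)))
        w=np.zeros_like(m); cv2.drawContours(w,[h],-1,255,-1); w=cv2.erode(w,np.ones((5,5)))
        b=((im.max(2)<60)&(w>0)).astype(np.uint8)*255
        for k in contours(b,80): print("   black",cv2.boundingRect(k),*rect(ray(f,k,z)))
E
python3 - <<'E'
from h import *
f=grab("wrist"); hsv=cv2.cvtColor(f["image"],cv2.COLOR_BGR2HSV)
print(hsv[225,295],hsv[240,340],hsv[225,380],hsv[150,250])
plates(f,smax=60)
g=cv2.cvtColor(f["image"],cv2.COLOR_BGR2GRAY)[200:275,295:385]
for c in cv2.HoughCircles(g,cv2.HOUGH_GRADIENT,1,3,param1=120,param2=14,minRadius=8,maxRadius=40)[0][:6]:
    uv=c[:2]+[295,200]; print(uv,c[2],"z54",ray(f,uv,.054)[0],"z16",ray(f,uv,.016)[0])
E
```

```text
[ 37  20 166] [98 18 57] [ 36  21 170] [ 20  87 152]
white (263, 152, 148, 145) [454.5 244.8] [110.5 110.5] 81.3
   black (298, 235, 39, 37) [449.2 212.2] [33.6 25. ] -9.0
   black (338, 183, 39, 37) [459.9 279.1] [33.  22.4] -9.7
[337.5 227.5] 25.8 z54 [0.4475259  0.25472363 0.054     ] z16 [0.45353475 0.24828391 0.016     ]
[345.5 236.5] 39.4 z54 [0.45756494 0.25093693 0.054     ] z16 [0.46488363 0.24400314 0.016     ]
[337.5 224.5] 28.1 z54 [0.44624826 0.25705236 0.054     ] z16 [0.45209042 0.25091647 0.016     ]
[333.5 233.5] 19.1 z54 [0.4470206  0.24840559 0.054     ] z16 [0.45296352 0.24114152 0.016     ]
[334.5 227.5] 26.6 z54 [0.4452278  0.25350803 0.054     ] z16 [0.45093681 0.2469097  0.016     ]
[331.5 228.5] 21.0 z54 [0.44335335 0.25151192 0.054     ] z16 [0.44881779 0.24465315 0.016     ]
```

```bash
python3 - <<'E'
from h import *
f=grab("wrist","w2"); im=f["image"]
cv2.imwrite("pics/w2c.png",cv2.resize(im[170:300,255:425],None,fx=4.5,fy=4.5,interpolation=cv2.INTER_CUBIC))
o=get_obs(); print(go(o["ee_rot"][2],o["tcp_pos"],[.453,.248,.10],-1.083))
print(proj(f,[[.453,.247,.054],[.453,.247,.016]]))
E
```

```text
(array([  7.8, 122. ,  18.3]), 'turn y', np.float64(-0.001))
[[338.74143076 237.99738273]
 [336.39200009 228.38458395]]
```

View pics/w2c.png

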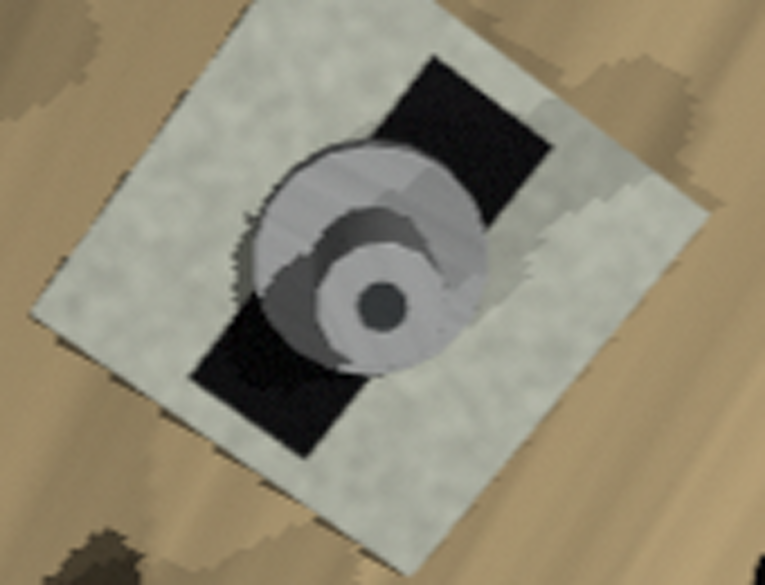

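The stem-top centre is at about (339.9,237.8), which puts the pillar at about (0.454, 0.2475). Descending and gripping.

```bash
python3 -m inch '[[4,0,9,0,0,0,1],[4.7,40,10,0,0,0,1],[0,45,0,0,0,0,1],[0,45,0,0,0,0,1],[0,30,0,0,0,0,1],[0,18,0,0,0,0,1],[0,0,0,0,0,0,1],[0,0,0,0,0,0,0]]' && python3 -m inch '[[0,0,0,0,0,0,0],[0,0,0,0,0,0,0],[0,0,0,0,0,0,0],[0,0,0,0,0,0,0],[0,0,0,0,0,0,0],[0,0,0,0,0,0,0],[0,0,0,0,0,0,0],[0,0,0,0,0,0,0]]'
```

```text
time: 3.3
tcp_pos: [0.4552, 0.2478, 0.0448]
ee_rot: [-1.569, -0.0, -1.084]
ft_force: [-0.2, -0.7, -0.6]
finger_gap: 0.0698
time: 4.3
tcp_pos: [0.4548, 0.2481, 0.0449]
ee_rot: [-1.569, 0.0, -1.084]
ft_force: [0.3, 0.2, 5.0]
finger_gap: 0.0242
```

```bash
python3 -m inch '[[0,-15,0,0,0,0,0],[0,-40,0,0,0,0,0],[0,-50,0,0,0,0,0],[20,-50,-10,0,0,0,0],[45,-23,-22.5,0,0,0,0],[48,0,-24,0,0,0,0],[48,0,-24,0,0,0,0],[48,0,-24,0,0,0,0]]' && python3 -m inch '[[48,0,-24,0,0,0,0],[48,0,-24,0,0,0,0],[48,0,-24,0,0,0,0],[48,0,-24,0,0,0,0],[36,0,-18.5,0,0,0,0],[0,0,0,0,0,0,0],[0,0,0,0,0,0,0],[0,0,0,0,0,0,0]]' && python3 - <<'E'
from h import *
f=grab("wrist","w3"); o=get_obs(); print(o["tcp_pos"],o["ee_rot"]); plates(f,smax=60)
print(proj(f,[o["tcp_pos"]]))
E
```

```text
time: 5.3
tcp_pos: [0.4585, 0.0121, 0.222]
ee_rot: [-1.571, 0.001, -1.084]
ft_force: [1.0, -0.2, -2.0]
finger_gap: 0.024
time: 6.3
tcp_pos: [0.4653, -0.2391, 0.2217]
ee_rot: [-1.57, 0.002, -1.081]
ft_force: [-0.0, -0.0, -3.3]
finger_gap: 0.0242
[ 0.46538094 -0.23925504  0.22182325] [-1.57037082e+00  1.30656626e-03 -1.08081080e+00]
white (266, 241, 105, 51) [ 490.8 -280.5] [111.6  49.1] 20.9
white (259, 154, 124, 109) [ 465.7 -238.9] [110.7 110.1] 18.9
   black (300, 192, 39, 46) [ 465.5 -237.9] [47.3 32.8] -71.1
white (501, 17, 139, 217) [656.1 -53.9] [202.1  75.7] -84.6
   black (579, 177, 16, 16) [682.6 -85.6] [14.7 13.7] 56.7
   black (536, 122, 71, 90) [655.5 -80.4] [91.7 36.6] -75.0
   black (540, 102, 34, 52) [622.4 -57.7] [51.1  4.2] -86.4
white (430, 0, 63, 56) [493.4 -27.7] [47.2 44.4] 18.0
[[319.76897858 322.66727544]]
```

View pics/w3.png

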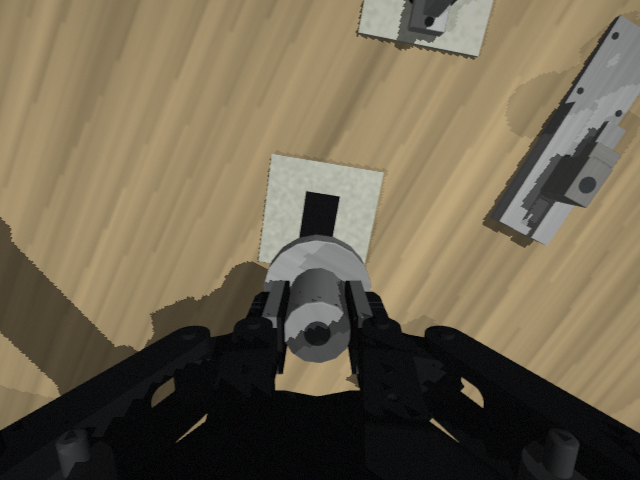

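The wrist view shows the pillar in the grip with its stem hole at (317,334), and the empty plate_short below with its visible black patch centred at about (320,215). The plate lies directly under the TCP. Lowering the pillar onto it now.

```bash
python3 - <<'E'
from h import *
f=grab("wrist"); o=get_obs(); z=o["tcp_pos"][2]
print(ray(f,[317.5,334],z+.0091)[0]-o["tcp_pos"])
E
python3 -m inch '[[0,30,0,0,0,0,0],[0,45,0,0,0,0,0],[0,45,0,0,0,0,0],[0,30,0,0,0,0,0],[0,15,0,0,0,0,0],[0,7,0,0,0,0,0],[0,3,0,0,0,0,0],[0,1,0,0,0,0,0]]' && python3 -m inch '[[0,1,0,0,0,0,0],[0,0,0,0,0,0,0],[0,0,0,0,0,0,0],[0,0,0,0,0,0,0],[0,0,0,0,0,0,0],[0,0,0,0,0,0,0],[0,0,0,0,0,0,0],[0,0,0,0,0,0,0]]'
```

```text
[-0.00083432 -0.00011272  0.0091    ]
time: 7.4
tcp_pos: [0.4659, -0.2415, 0.0469]
ee_rot: [-1.569, -0.002, -1.084]
ft_force: [-0.2, -0.3, -2.3]
finger_gap: 0.0243
time: 8.4
tcp_pos: [0.465, -0.2411, 0.045]
ee_rot: [-1.571, 0.0, -1.084]
ft_force: [0.1, -0.3, -2.1]
finger_gap: 0.0243
```

```bash
python3 -m inch '[[0,0.7,0,0,0,0,0],[0,0.5,0,0,0,0,0],[0,0,0,0,0,0,0],[0,0,0,0,0,0,0.6],[0,0,0,0,0,0,0.8],[0,0,0,0,0,0,1],[0,0,0,0,0,0,1],[0,0,0,0,0,0,1]]' && python3 -m inch '[[0,0,0,0,0,0,1],[0,-15,0,0,0,0,1],[0,-50,0,0,0,0,1],[0,-55,0,0,0,0,1],[0,-55,0,0,0,0,1],[0,0,0,0,0,0,1],[0,0,0,0,0,0,1],[0,0,0,0,0,0,1]]' && python3 - <<'E'
from h import *
o=get_obs(); print(o["tcp_pos"],o["ee_rot"],go(o["ee_rot"][2],o["tcp_pos"],[.453,-.006,.22],-1.084))
E
```

```text
time: 9.4
tcp_pos: [0.4651, -0.2411, 0.0437]
ee_rot: [-1.571, -0.0, -1.084]
ft_force: [0.6, -0.4, -0.5]
finger_gap: 0.0855
time: 10.4
tcp_pos: [0.4641, -0.2404, 0.2174]
ee_rot: [-1.573, 0.003, -1.084]
ft_force: [0.0, -0.3, 0.0]
finger_gap: 0.0857
[ 0.46410642 -0.24039964  0.21742171] [-1.57268405  0.00253549 -1.08370539] (array([-212.3,   -2.6,   99.9]), 'turn y', np.float64(0.0))
```

```bash
python3 -m inch '[[-30,0,14,0,0,0,1],[-45,-0.5,21,0,0,0,1],[-50,-0.5,24,0,0,0,1],[-50,-0.5,24,0,0,0,1],[-37,-0.5,17,0,0,0,1],[0,0,0,0,0,0,1],[0,0,0,0,0,0,1],[0,0,0,0,0,0,1]]' && python3 - <<'E'
from h import *
f=grab("wrist","w4"); o=get_obs(); print(o["tcp_pos"],o["ee_rot"]); plates(f,smax=60)
p=proj(f,[[.453,-.006,.004]])[0]; print(p); x,y=(p-[85,65]).astype(int); x=max(x,0);y=max(y,0);print(x,y)
cv2.imwrite("pics/w4c.png",cv2.resize(f["image"][y:y+130,x:x+170],None,fx=4.5,fy=4.5,interpolation=cv2.INTER_CUBIC))
E
```

```text
time: 11.4
tcp_pos: [0.454, -0.0087, 0.2204]
ee_rot: [-1.572, -0.0, -1.087]
ft_force: [0.0, -0.6, 0.3]
finger_gap: 0.0854
[ 0.45404418 -0.00862729  0.22053437] [-1.57160847e+00 -3.29532772e-04 -1.08694826e+00]
white (450, 247, 74, 79) [642.6   6. ] [76.1 56.5] -88.3
white (258, 150, 126, 124) [452.9  -5.8] [110.7 110.2] 18.0
   black (333, 196, 15, 43) [474.6   1.4] [43.3 10.8] -71.2
   black (291, 188, 18, 49) [433.3 -12.7] [49.1 14.9] -70.8
white (404, 0, 102, 54) [478.7 195.7] [87.  41.2] 27.6
   black (421, 0, 31, 17) [457.8 201.1] [25.8 12.1] 27.6
[318.89896396 214.70726989]
233 149
```

View pics/w4c.png

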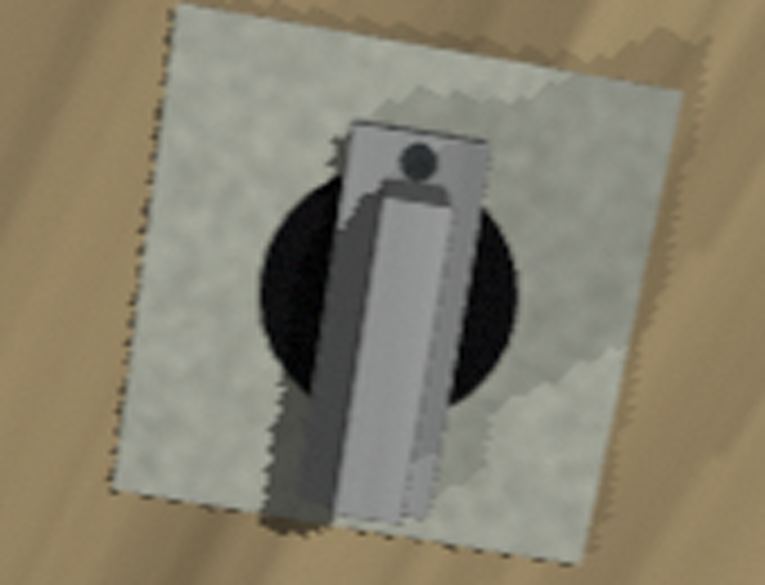

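The web's top face has crop corners (386,198), (451,207), (407,521) and (338,514). The black disc shows on both sides of the stop.

```bash
python3 - <<'E'
from h import *
f=grab("wrist"); o=get_obs()
q=lambda a:np.array(a)/4.5+[233,149]
w=ray(f,q([(386,198),(451,207),(407,521),(338,514)]),.052)
print(w.round(4),*rect(w)); c=w.mean(0)[:2]
b=ray(f,q([(352,122),(489,143)]),.016); print(b.round(4))
e=b.mean(0)[:2]; print("centre",c,"to base end",(e-c)*1000,np.linalg.norm(e-c))
yaw=np.deg2rad(rect(w)[2]); print(yaw,go(o["ee_rot"][2],o["tcp_pos"],[c[0],c[1],.042],yaw))
E
```

```text
[[ 0.4401  0.0184  0.052 ]
 [ 0.4517  0.0225  0.052 ]
 [ 0.4736 -0.0363  0.052 ]
 [ 0.4608 -0.0414  0.052 ]] [456.5  -9.3] [63.2 13.8] -70.2
[[0.4286 0.0252 0.016 ]
 [0.456  0.0347 0.016 ]]
centre [ 0.45653521 -0.00921495] to base end [-14.24150399  39.18804324] 0.04169560131269666
-1.2252211349000195 (array([  1.8, 178.6,   1.8]), 'turn y', np.float64(0.138))
```

```bash
python3 -m inch '[[1.8,0,1.8,0,0.138,0,1],[0,30,0,0,0,0,1],[0,45,0,0,0,0,1],[0,50,0,0,0,0,1],[0,35,0,0,0,0,1],[0,15,0,0,0,0,1],[0,4.5,0,0,0,0,1],[0,0,0,0,0,0,0]]' && python3 -m inch '[[0,0,0,0,0,0,0],[0,0,0,0,0,0,0],[0,0,0,0,0,0,0],[0,0,0,0,0,0,0],[0,0,0,0,0,0,0],[0,0,0,0,0,0,0],[0,0,0,0,0,0,0],[0,0,0,0,0,0,0]]' && python3 - <<'E'
from h import *
o=get_obs(); yaw=o["ee_rot"][2]; print(o["tcp_pos"],o["ee_rot"])
for a in (-98.7,81.3): print(go(yaw,o["tcp_pos"],[.4545,.245,.22],np.deg2rad(a)))
E
```

```text
time: 12.5
tcp_pos: [0.4577, -0.0079, 0.0422]
ee_rot: [-1.569, -0.001, -1.222]
ft_force: [-0.3, 0.4, 0.9]
finger_gap: 0.0699
time: 13.5
tcp_pos: [0.4573, -0.0076, 0.0419]
ee_rot: [-1.569, -0.0, -1.222]
ft_force: [-1.0, 1.5, 6.7]
finger_gap: 0.013
[ 0.457268   -0.00759312  0.041877  ] [-1.56946751e+00 -7.59008205e-05 -1.22157294e+00]
(array([-238.3, -178.1,   83.8]), 'turn y', np.float64(0.501))
(array([-238.3, -178.1,   83.8]), 'turn y', np.float64(-2.641))
```

```bash
python3 -m inch '[[0,-15,0,0,0,0,0],[0,-40,0,0,0,0,0],[0,-50,0,0,0,0,0],[-20,-50,7,0,0,0,0],[-40,-23,14,0,0,0,0],[-45,0,16,0,0,0,0],[-45,0,16,0,0,0,0],[-45,0,16,0,0,0,0]]' && python3 -m inch '[[-43.3,0,14.8,0,0.125,0,0],[0,0,0,0,0.126,0,0],[0,0,0,0,0.125,0,0],[0,0,0,0,0.125,0,0],[0,0,0,0,0,0,0],[0,0,0,0,0,0,0],[0,0,0,0,0,0,0],[0,0,0,0,0,0,0]]' && python3 - <<'E'
from h import *
f=grab("wrist","w5"); o=get_obs(); print(o["tcp_pos"],o["ee_rot"]); plates(f,smax=60)
print(proj(f,[o["tcp_pos"]]))
E
```

```text
time: 14.5
tcp_pos: [0.4542, 0.2001, 0.2196]
ee_rot: [-1.571, -0.0, -1.222]
ft_force: [0.7, 0.5, -0.8]
finger_gap: 0.0134
time: 15.5
tcp_pos: [0.4538, 0.2448, 0.2193]
ee_rot: [-1.571, -0.0, -1.722]
ft_force: [0.6, 0.3, -1.3]
finger_gap: 0.0132
[0.45388315 0.24477793 0.21931855] [-1.57079565e+00 -3.62092677e-05 -1.72249073e+00]
white (262, 160, 115, 211) [445.5 185.1] [231.3 110.5] 81.3
   black (334, 288, 12, 59) [460.1 131.6] [69.1 11.2] 80.1
   black (285, 280, 15, 83) [407.6 134. ] [98.3 14.5] 82.1
   black (309, 214, 17, 18) [451.4 238.6] [16.3 16. ] 18.2
   black (303, 170, 34, 37) [459.  272.8] [35.  32.6] 81.3
[[320.40150528 320.28543211]]
```

View pics/w5.png

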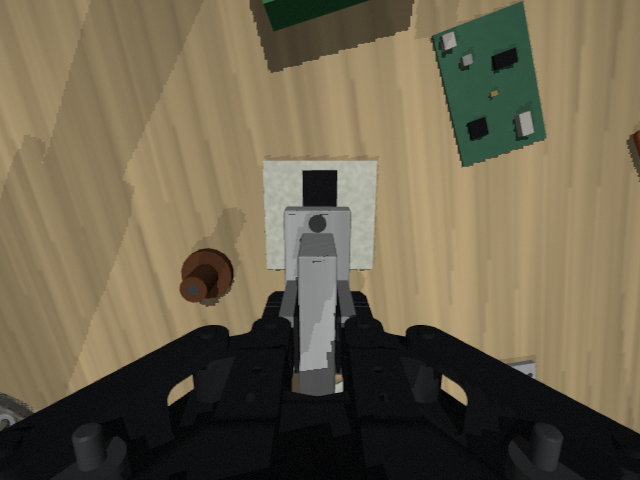

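The wrist view shows the stop square in the grip. The web's front top edge is at row 256 and the base's front edge at row 207, both around column 318. Plate corners are at about (264,161), (377,160), (373,270) and (267,270).

```bash
python3 - <<'E'
from h import *
f=grab("wrist"); o=get_obs(); t=o["tcp_pos"]; y=o["ee_rot"][2]; A=np.array([[np.cos(y),np.sin(y)],[-np.sin(y),np.cos(y)]])
for n,uv,dz in (("web top front L",(301,257),.0101),("web top front R",(335,256),.0101),("base front L",(286,208),-.0259),("base front R",(350,208),-.0259)):
    print(n,(A@(ray(f,uv,t[2]+dz)[0]-t)[:2]*1000).round(1))
im=f["image"]; hsv=cv2.cvtColor(im,cv2.COLOR_BGR2HSV); m=((hsv[...,1]<60)&(hsv[...,2]>100)).astype(np.uint8)*255
m[271:]=0; m[:150]=0; m[:,:255]=0; m[:,385:]=0
P=ray(f,cv2.convexHull(max(contours(m),key=cv2.contourArea)),.004); print(rect(P), "tool frame",A@(rect(P)[0]-t[:2]*1000))
b=((im.max(2)<60)).astype(np.uint8)*255; b[206:]=0; b[:165]=0; b[:,:290]=0; b[:,350:]=0
P=ray(f,max(contours(b),key=cv2.contourArea),.004);r=rect(P); print("black",r); print(((P[:,:2]*1000-t[:2]*1000)@A.T).min(0),((P[:,:2]*1000-t[:2]*1000)@A.T).max(0))
E
```

```text
web top front L [-29.4  -6.8]
web top front R [-29.7   4.9]
base front L [-40.5 -14.9]
base front R [-40.4  13.1]
(array([454.6, 244.3]), array([111.6, 110.5]), 81.3) tool frame [0.37520265 0.79840709]
black (array([459.1, 272.9]), array([33.1, 32.6]), 81.3)
[-45.09135996 -15.40589548] [-12.02216239  17.15734663]
```

```bash
python3 -m inch '[[-1.3,30,1.3,0,0,0,0],[0,45,0,0,0,0,0],[0,45,0,0,0,0,0],[0,30,0,0,0,0,0],[0,10,0,0,0,0,0],[0,3,0,0,0,0,0],[0,0,0,0,0,0,0],[0,0,0,0,0,0,0]]' && python3 - <<'E'
from h import *
f=grab("wrist","w6"); o=get_obs(); print(o["tcp_pos"],o["ee_rot"])
E
```

```text
time: 16.6
tcp_pos: [0.4563, 0.2465, 0.0576]
ee_rot: [-1.569, 0.002, -1.723]
ft_force: [-0.6, -0.3, -1.2]
finger_gap: 0.0135
[0.45617104 0.24646961 0.05743174] [-1.56906930e+00  1.71455752e-03 -1.72260920e+00]
```

View pics/w6.png

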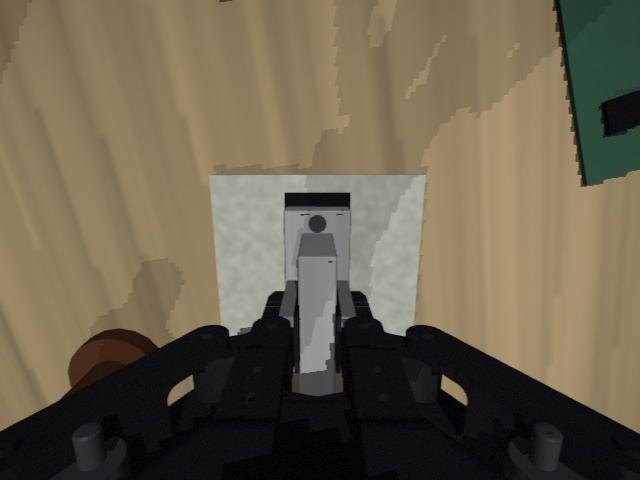

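The black outline (cols 285–350, front edge row 193) lines up sideways with the base (cols 286–350, front edge row 208). Checking the lengthwise offset next.

```bash
python3 - <<'E'
from h import *
f=grab("wrist"); o=get_obs(); t=o["tcp_pos"]; y=o["ee_rot"][2]; A=np.array([[np.cos(y),np.sin(y)],[-np.sin(y),np.cos(y)]])
for n,uv,z in (("blackL",(285,193),.004),("blackR",(350,193),.004),("baseL",(285.5,208),t[2]-.0259),("baseR",(350,208),t[2]-.0259),("plate L",(211,175),.004),("plate R",(426,175),.004)):
    print(n,(A@(ray(f,uv,z)[0]-t)[:2]*1000).round(1))
print(f["image"][180:215,300].max(1))
print(f["image"][200,275:360].max(1))
E
```

```text
blackL [-43.8 -17.4]
blackR [-43.8  15.9]
baseL [-40.6 -14.9]
baseR [-40.5  13.4]
plate L [-52.9 -54.6]
plate R [-52.8  54.1]
[172 172 170 169 166 168 166 167 167 167 169 167 127  16  20  15  18  18
  14  18  18  16  14  17  17  22  53  85  87  88 105 139 148 144 114]
[171 171 169 168 167 168 168 168 168 133  64  17  17  20  21  19  17  18
  19  17  17  16  18  18  17  18  18  19  19  20  16  19  16  17  17  14
  13  12  13  15  18  17  19  13  13  15  15  16  16  17  18  17  13  14
  13  17  17  17  17  17  19  19  21  16  17  16  15  16  13  15  17  16
  14  16  18  85 131 150 152 153 155 154 153 152 151]
```

Aligned within about 0.5 mm, so I'll lower it.

```bash
python3 -m inch '[[0,5,0,0,0,0,0],[0,4,0,0,0,0,0],[0,3,0,0,0,0,0],[0,1.5,0,0,0,0,0],[0,0.5,0,0,0,0,0],[0,0,0,0,0,0,0],[0,0,0,0,0,0,0],[0,0,0,0,0,0,0]]' && python3 -m inch '[[0,0.5,0,0,0,0,0],[0,0.5,0,0,0,0,0],[0,0.4,0,0,0,0,0],[0,0.4,0,0,0,0,0],[0,0,0,0,0,0,0],[0,0,0,0,0,0,0],[0,0,0,0,0,0,0],[0,0,0,0,0,0,0]]'; python3 -c "
from h import *
print(get_obs()['tcp_pos'],get_obs()['ft_force'])"
```

```text
time: 17.7
tcp_pos: [0.4554, 0.246, 0.0424]
ee_rot: [-1.571, 0.0, -1.723]
ft_force: [0.0, -0.6, -1.8]
finger_gap: 0.013
time: 18.7
tcp_pos: [0.4554, 0.246, 0.0419]
ee_rot: [-1.571, 0.001, -1.723]
ft_force: [-3.6, -1.7, 9.0]
finger_gap: 0.0131
[0.45543437 0.24602811 0.04189096] [-3.60318978 -1.6694641   8.96052552]
```

```bash
python3 -m inch '[[0,-0.6,0,0,0,0,0],[0,0,0,0,0,0,0.3],[0,0,0,0,0,0,0.6],[0,0,0,0,0,0,0.8],[0,0,0,0,0,0,1],[0,0,0,0,0,0,1],[0,0,0,0,0,0,1],[0,0,0,0,0,0,1]]' && python3 -m inch '[[0,-15,0,0,0,0,1],[0,-50,0,0,0,0,1],[0,-60,0,0,0,0,1],[0,-53,0,0,0,0,1],[0,0,0,0,0,0,1],[0,0,0,0,0,0,1],[0,0,0,0,0,0,1],[0,0,0,0,0,0,1]]' && python3 - <<'E'
from h import *
f=grab("wrist","w7"); o=get_obs(); plates(f,smax=60)
p=proj(f,[[.4545,.245,.02]])[0]; x,y=(p-[85,65]).astype(int);print(p,x,y)
cv2.imwrite("pics/w7c.png",cv2.resize(f["image"][y:y+130,x:x+170],None,fx=4.5,fy=4.5,interpolation=cv2.INTER_CUBIC))
print(o["tcp_pos"],go(o["ee_rot"][2],o["tcp_pos"],[.4645,-.2405,.22],-1.084))
E
```

```text
time: 19.7
tcp_pos: [0.4554, 0.246, 0.0411]
ee_rot: [-1.571, 0.0, -1.723]
ft_force: [0.3, 0.2, -1.0]
finger_gap: 0.0856
time: 20.7
tcp_pos: [0.4546, 0.2456, 0.2178]
ee_rot: [-1.573, -0.002, -1.723]
ft_force: [-0.4, 0.2, -0.9]
finger_gap: 0.0855
white (262, 161, 115, 109) [454.7 245.1] [110.5 109.1] -8.7
   black (303, 171, 34, 91) [455.5 244.7] [91.4 31.8] 82.1
[319.05527797 220.62367334] 234 155
[0.4547386  0.24564258 0.21797934] (array([479.1,  -2. ,  83.2]), 'turn y', np.float64(-0.639))
```

View pics/w7c.png

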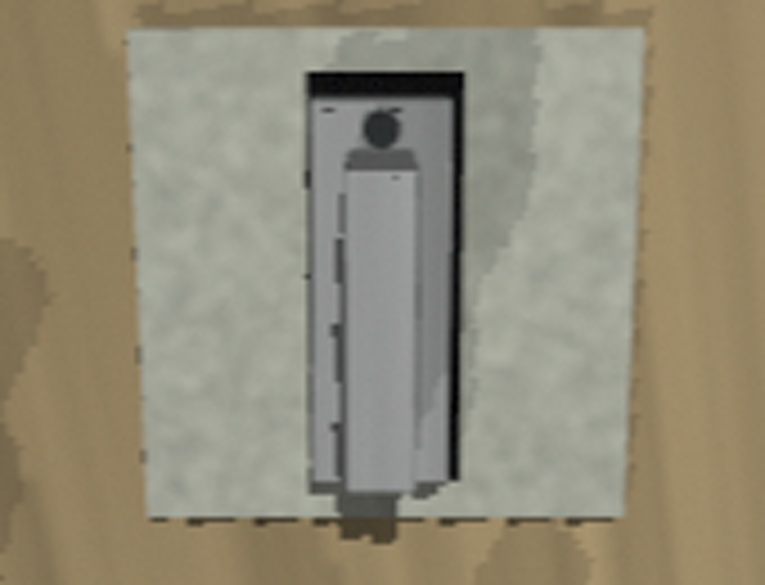

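The stop is upright and square inside its outline, about 1 mm off centre at most. Going back for the pillar.

```bash
python3 -m inch '[[30,0,5,0,0,0,1],[55,0,9.5,0,0,0,1],[58,0,10,0,0,0,1],[58,0,10,0,0,0,1],[58,0,10,0,0,0,1],[58,0,10,0,0,0,1],[58,0,10,0,0,0,1],[58,0,10,0,0,0,1]]' && python3 -m inch '[[46,-2,8.7,0,0,0,1],[0,0,0,0,0,0,1],[0,0,0,0,0,0,1],[0,0,0,0,0,0,1],[0,0,0,0,0,0,1],[0,0,0,0,0,0,1],[0,0,0,0,0,0,1],[0,0,0,0,0,0,1]]' && python3 - <<'E'
from h import *
f=grab("wrist","w8"); o=get_obs(); plates(f,smax=60); print(o["tcp_pos"],o["ee_rot"])
p=proj(f,[[.4645,-.2405,.054]])[0]; print(p)
x,y=(p-[60,60]).astype(int); g=cv2.cvtColor(f["image"],cv2.COLOR_BGR2GRAY)[y:y+120,x:x+120]
for c in cv2.HoughCircles(g,cv2.HOUGH_GRADIENT,1,3,param1=120,param2=12,minRadius=3,maxRadius=34)[0][:8]:
    uv=c[:2]+[x,y]; print(uv,c[2],"z54",ray(f,uv,.054)[0].round(4),"z16",ray(f,uv,.016)[0].round(4))
E
```

```text
time: 21.75
tcp_pos: [0.4633, -0.1948, 0.2188]
ee_rot: [-1.571, 0.0, -1.722]
ft_force: [1.1, 1.1, 0.8]
finger_gap: 0.0854
time: 22.75
tcp_pos: [0.4651, -0.24, 0.2211]
ee_rot: [-1.571, 0.0, -1.723]
ft_force: [-0.8, 0.1, 0.8]
finger_gap: 0.0853
white (246, 140, 144, 144) [ 465.6 -239. ] [110.7 110.4] 18.8
white (217, 0, 95, 43) [444.7 -61.4] [81.2 32.5] -8.8
[ 0.46507218 -0.24011438  0.22113039] [-1.57070319e+00  3.10394117e-05 -1.72275275e+00]
[318.0652499  228.16212047]
[318.5 219.5] 26.8 z54 [ 0.466 -0.233  0.054] z16 [ 0.465  -0.2406  0.016 ]
[318.5 222.5] 27.9 z54 [ 0.4656 -0.2356  0.054 ] z16 [ 0.4645 -0.2435  0.016 ]
[313.5 234.5] 20.7 z54 [ 0.4597 -0.2455  0.054 ] z16 [ 0.4579 -0.2546  0.016 ]
[321.5 225.5] 18.8 z54 [ 0.4678 -0.2386  0.054 ] z16 [ 0.467  -0.2469  0.016 ]
[325.5 203.5] 25.2 z54 [ 0.474  -0.2203  0.054 ] z16 [ 0.474  -0.2261  0.016 ]
[311.5 225.5] 21.0 z54 [ 0.4593 -0.2373  0.054 ] z16 [ 0.4573 -0.2454  0.016 ]
[321.5 236.5] 22.1 z54 [ 0.4663 -0.2483  0.054 ] z16 [ 0.4653 -0.2578  0.016 ]
[314.5 213.5] 22.1 z54 [ 0.4634 -0.2273  0.054 ] z16 [ 0.4621 -0.2341  0.016 ]
```

```bash
python3 -m inch '[[0,30,0,0,0,0,1],[0,45,0,0,0,0,1],[0,45,0,0,0,0,1],[0,35,0,0,0,0,1],[0,17,0,0,0,0,1],[0,5,0,0,0,0,1],[0,0,0,0,0,0,0],[0,0,0,0,0,0,0]]' && python3 -m inch '[[0,0,0,0,0,0,0],[0,0,0,0,0,0,0],[0,0,0,0,0,0,0],[0,0,0,0,0,0,0],[0,0,0,0,0,0,0],[0,0,0,0,0,0,0],[0,0,0,0,0,0,0],[0,-5,0,0,0,0,0]]' && python3 -m inch '[[0,-40,0,0,0,0,0],[0,-50,0,0,0,0,0],[-15,-50,-3.5,0,0,0,0],[-40,-32,-8,0,0,0,0],[-45,0,-9,0,0,0,0],[-45,0,-9,0,0,0,0],[-45,0,-9,0,0,0,0],[-40,0,-9,0,0,0,0]]' && python3 -m inch '[[0,0,0,0,0,0,0],[0,0,0,0,0,0,0],[0,0,0,0,0,0,0],[0,0,0,0,0,0,0],[0,0,0,0,0,0,0],[0,0,0,0,0,0,0],[0,0,0,0,0,0,0],[0,0,0,0,0,0,0]]' && python3 - <<'E'
from h import *
f=grab("wrist","w9"); o=get_obs(); plates(f,smax=60); print(o["tcp_pos"],o["ee_rot"])
print(go(o["ee_rot"][2],o["tcp_pos"],[.4529,-.0058,.07],-1.723))
E
```

```text
time: 23.8
tcp_pos: [0.4662, -0.2408, 0.0455]
ee_rot: [-1.568, -0.001, -1.723]
ft_force: [0.8, 0.7, 0.7]
finger_gap: 0.0517
time: 24.8
tcp_pos: [0.4644, -0.2396, 0.0486]
ee_rot: [-1.573, 0.001, -1.723]
ft_force: [0.2, 0.6, -2.7]
finger_gap: 0.0246
time: 25.8
tcp_pos: [0.4517, -0.0037, 0.2204]
ee_rot: [-1.573, 0.0, -1.722]
ft_force: [0.4, 0.3, -1.9]
finger_gap: 0.0245
time: 26.8
tcp_pos: [0.453, -0.0055, 0.2211]
ee_rot: [-1.571, 0.0, -1.723]
ft_force: [0.6, -0.2, -1.9]
finger_gap: 0.0241
white (285, 303, 64, 61) [ 428.9 -134.8] [75.  67.7] 68.7
   black (305, 324, 25, 22) [ 431.3 -136. ] [26.5 25.9] -8.7
white (264, 242, 107, 50) [443.3 -58.1] [112.9  54. ] -8.7
white (245, 142, 145, 113) [452.7  -5.9] [110.6 110.4] 18.0
   black (291, 189, 56, 51) [453.5  -3.1] [55.6 50.4] -10.5
white (478, 131, 62, 205) [644.3 -61.3] [211.   56.7] -88.3
   black (510, 260, 20, 60) [ 652.7 -116.4] [70.7 19.4] -88.1
   black (518, 220, 11, 40) [655.8 -61.7] [42.  10.1] -89.8
[ 0.45296247 -0.00551382  0.22110772] [-1.57075117e+00  3.39974848e-05 -1.72258672e+00]
(array([  0.3, 151.1,  -0. ]), 'turn y', np.float64(0.0))
```

```bash
python3 -m inch '[[0.3,30,0,0,0,0,0],[0,45,0,0,0,0,0],[0,45,0,0,0,0,0],[0,25,0,0,0,0,0],[0,13,0,0,0,0,0],[0,0,0,0,0,0,0],[0,0,0,0,0,0,0],[0,0,0,0,0,0,0]]' && python3 - <<'E'
from h import *
f=grab("wrist","w10"); o=get_obs(); print(o["tcp_pos"],o["ee_rot"]); plates(f,smax=60)
cv2.imwrite("pics/w10c.png",cv2.resize(f["image"][150:350,180:460],None,fx=2.8,fy=2.8,interpolation=cv2.INTER_CUBIC))
E
```

```text
time: 27.85
tcp_pos: [0.454, -0.0058, 0.0642]
ee_rot: [-1.568, 0.001, -1.723]
ft_force: [0.5, -0.4, -1.9]
finger_gap: 0.0242
[ 0.45381155 -0.00575146  0.06405972] [-1.56867216e+00  8.69017128e-04 -1.72249384e+00]
white (285, 303, 65, 61) [445.3 -45. ] [40.3 37.1] 54.2
   black (305, 324, 25, 23) [446.3 -46.4] [14.7 14.2] -56.5
white (185, 135, 258, 192) [453.   -5.8] [110.1 109.8] 18.0
   black (363, 292, 36, 33) [486.4 -35.1] [20.8 20. ] -10.4
   black (247, 292, 23, 26) [415.7 -21.6] [17.8  9.9] 67.9
   black (342, 281, 16, 42) [468.  -28.5] [26.7  7. ] -86.7
   black (276, 281, 18, 38) [431.7 -21.7] [24.2  6.2] 66.8
   black (268, 220, 101, 55) [456.    7.4] [56.5 30.1] -11.2
white (609, 131, 31, 151) [621.3   0.8] [84.6 16.6] -85.2
```

View pics/w10c.png

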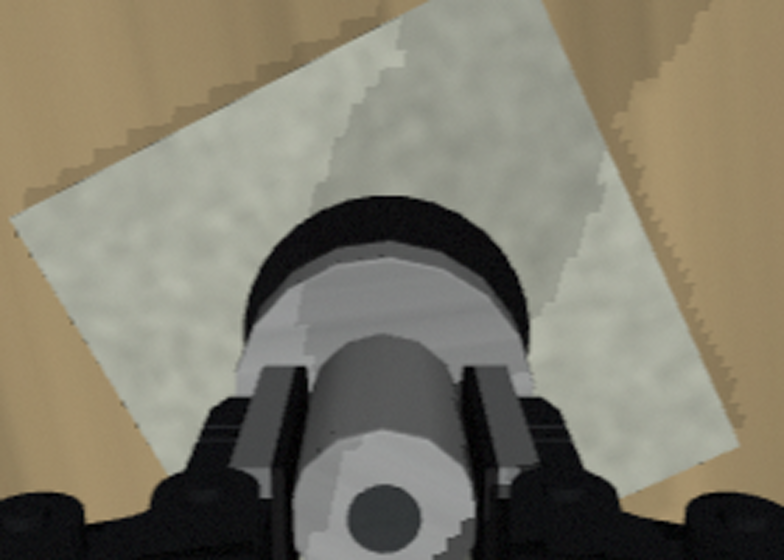

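The disc's front edge is at crop row 195, and the pillar base's front edges are at rows 242 (bottom) and 256 (top). Columns agree to about 0.5 px.

```bash
python3 - <<'E'
from h import *
f=grab("wrist"); o=get_obs(); t=o["tcp_pos"]; y=o["ee_rot"][2]; A=np.array([[np.cos(y),np.sin(y)],[-np.sin(y),np.cos(y)]])
q=lambda a:np.array(a)/2.8+[180,150]
for n,uv,z,d in (("disc front",(387,195),.004,29),("disc L",(246,310),.004,0),("disc R",(529,310),.004,0),("base bottom front",(386,242),t[2]-.04,26),("base top front",(386,256),t[2]-.028,26),("hole",(384,518),t[2]+.01,0)):
    print(n,(A@(ray(f,q(uv),z)[0]-t)[:2]*1000+[d,0]).round(1))
print("plate",A@(np.array([.453,-.0058])-t[:2])*1000,t)
E
```

```text
disc front [ 0.5 -0.4]
disc L [ -5.1 -28.5]
disc R [-5.1 28. ]
base bottom front [ 1.9 -0.6]
base top front [ 1.2 -0.7]
hole [ 0.7 -1.1]
plate [ 0.12553625 -0.58461922] [ 0.45359688 -0.00576431  0.06387968]
```

```bash
python3 -m inch '[[-0.8,5,0.3,0,0,0,0],[0,5,0,0,0,0,0],[0,4,0,0,0,0,0],[0,3,0,0,0,0,0],[0,1,0,0,0,0,0],[0,0,0,0,0,0,0],[0,0,0,0,0,0,0],[0,0,0,0,0,0,0]]' && python3 -m inch '[[0,0.5,0,0,0,0,0],[0,0.5,0,0,0,0,0],[0,0.3,0,0,0,0,0],[0,0.3,0,0,0,0,0],[0,0,0,0,0,0,0],[0,0,0,0,0,0,0],[0,0,0,0,0,0,0],[0,0,0,0,0,0,0]]'
```

```text
time: 28.95
tcp_pos: [0.4531, -0.0052, 0.0452]
ee_rot: [-1.571, 0.0, -1.723]
ft_force: [-3.0, 0.4, 2.2]
finger_gap: 0.0243
time: 29.95
tcp_pos: [0.453, -0.0052, 0.0451]
ee_rot: [-1.572, 0.002, -1.723]
ft_force: [-7.6, -0.2, 17.2]
finger_gap: 0.0244
```

```bash
python3 -m inch '[[0,-1.2,0,0,0,0,0],[0,0,0,0,0,0,0],[0,0,0,0,0,0,0.4],[0,0,0,0,0,0,0.6],[0,0,0,0,0,0,0.8],[0,0,0,0,0,0,1],[0,0,0,0,0,0,1],[0,0,0,0,0,0,1]]' && python3 -m inch '[[0,-15,0,0,0,0,1],[0,-50,0,0,0,0,1],[0,-60,0,0,0,0,1],[0,-50,0,0,0,0,1],[0,0,0,0,0,0,1],[0,0,0,0,0,0,1],[0,0,0,0,0,0,1],[0,0,0,0,0,0,1]]' && python3 - <<'E'
from h import *
f=grab("wrist","w11"); o=get_obs(); plates(f,smax=60); print(o["tcp_pos"],o["ee_rot"])
p=proj(f,[[.453,-.0058,.02]])[0]; x,y=(p-[85,65]).astype(int);print(p,x,y)
cv2.imwrite("pics/w11c.png",cv2.resize(f["image"][y:y+130,x:x+170],None,fx=4.5,fy=4.5,interpolation=cv2.INTER_CUBIC))
print(go(o["ee_rot"][2],o["tcp_pos"],[.642,-.08,.22],np.deg2rad(-88)))
E
```

```text
time: 30.95
tcp_pos: [0.4534, -0.0051, 0.0447]
ee_rot: [-1.571, -0.0, -1.723]
ft_force: [-0.0, -0.1, 0.4]
finger_gap: 0.0851
time: 31.95
tcp_pos: [0.4524, -0.0052, 0.2185]
ee_rot: [-1.573, -0.001, -1.723]
ft_force: [-0.7, 0.0, 0.2]
finger_gap: 0.0851
white (246, 142, 145, 143) [452.7  -5.8] [110.6 110.3] 18.0
   black (292, 189, 57, 50) [457.1   1. ] [56.4 41.4] -30.6
white (481, 131, 62, 206) [644.6 -61.3] [211.1  56.6] -88.1
   black (513, 261, 20, 60) [ 652.4 -116.3] [69.7 19.7] 89.6
   black (521, 220, 12, 42) [655.9 -62.3] [44.1 10.2] -87.2
[ 0.45261165 -0.0051691   0.21870363] [-1.57297800e+00 -1.00736698e-03 -1.72288550e+00]
[319.82081705 220.60309594] 234 155
(array([ 45.3,  -1.3, 198.5]), 'turn y', np.float64(-0.187))
```

View pics/w11c.png

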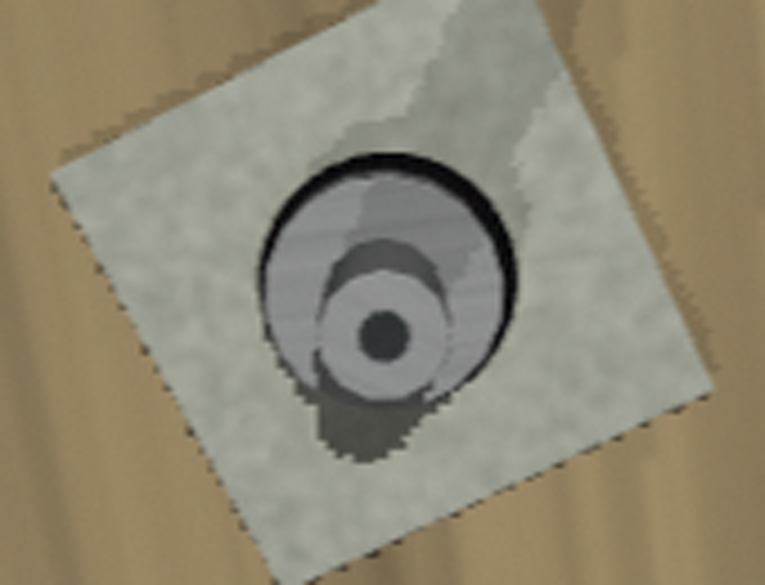

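The pillar is upright and centred on the disc within about 1 mm. Next is the clamp dog.

```bash
python3 -m inch '[[7,0,25,0,0,0,1],[12,0,44,0,0,0,1],[12,0,44,0,0,0,1],[12,0,44,0,0,0,1],[12,0,43.7,0,-0.093,0,1],[0,-1,0,0,-0.092,0,1],[0,0,0,0,0,0,1],[0,0,0,0,0,0,1]]' && python3 - <<'E'
from h import *
f=grab("wrist","w12"); o=get_obs(); print(o["tcp_pos"],o["ee_rot"]); plates(f,smax=60,z=.02)
p=proj(f,[[.645,-.06,.02],[.645,-.11,.05],o["tcp_pos"]]); print(p)
E
```

```text
time: 33.0
tcp_pos: [0.643, -0.0895, 0.2204]
ee_rot: [-1.572, 0.001, -1.539]
ft_force: [-0.4, 0.7, -0.6]
finger_gap: 0.0852
[ 0.64301854 -0.08934519  0.22065872] [-1.57108905e+00  6.20065281e-04 -1.53834059e+00]
white (90, 288, 96, 64) [ 464.6 -200.1] [105.2  46.2] 19.5
white (290, 71, 63, 215) [643.8 -57.3] [197.1  56.6] -88.2
   black (312, 258, 12, 10) [ 643.2 -132. ] [10.9  9.4] 1.8
   black (314, 234, 15, 14) [ 645.9 -109.4] [13.6 13.1] 1.8
white (40, 43, 155, 152) [462.1  -6.7] [105.1 105.1] 18.0
   black (91, 113, 33, 25) [451.1 -10.5] [27.8 20.7] -10.9
   black (78, 113, 11, 13) [430.4  -4.1] [10.1  8.8] 81.6
   black (106, 90, 44, 66) [470.5  -7.4] [55.3 36.5] 86.9
[[321.85930801 189.43473285]
 [320.30576345 249.71370927]
 [320.33861443 320.85098209]]
```

View pics/w12.png

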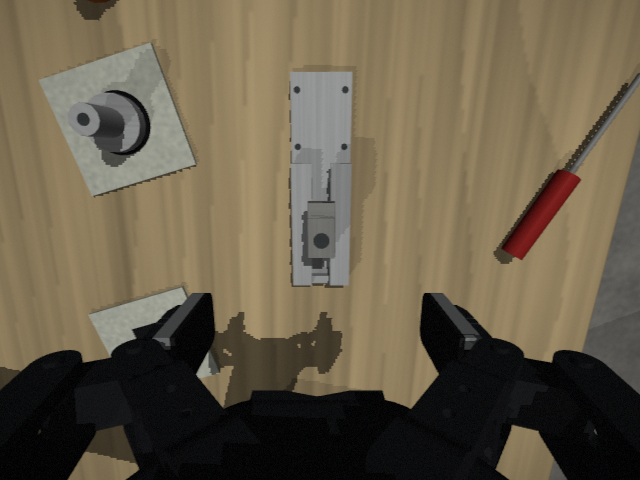

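```bash
python3 - <<'E'
from h import *
f=grab("wrist"); o=get_obs()
for uv in ((321,202),(321,217),(321,258),(308,230),(335,230),(321,240)): print(uv,"z56",ray(f,uv,.056)[0].round(4),"z30",ray(f,uv,.03)[0].round(4))
print("rail: lips-end",ray(f,[(292,164),(350,164)],.02).round(4).tolist(),"open end",ray(f,[(291,72),(352,71)],.006).round(4).tolist(),"closed",ray(f,[(293,285),(350,285)],.02).round(4).tolist())
print(proj(f,[[.645,-.06,.02],[.645,-.06,.006]]))
c=f["image"][180:290,270:370]; cv2.imwrite("pics/w12c.png",cv2.resize(c,None,fx=5,fy=5,interpolation=cv2.INTER_CUBIC))
E
```

```text
(321, 202) z56 [ 0.6442 -0.0664  0.056 ] z30 [ 0.6446 -0.0703  0.03  ]
(321, 217) z56 [ 0.6446 -0.0792  0.056 ] z30 [ 0.645  -0.0842  0.03  ]
(321, 258) z56 [ 0.6459 -0.1157  0.056 ] z30 [ 0.6464 -0.124   0.03  ]
(308, 230) z56 [ 0.6338 -0.0909  0.056 ] z30 [ 0.6333 -0.0969  0.03  ]
(335, 230) z56 [ 0.657  -0.0902  0.056 ] z30 [ 0.6586 -0.0961  0.03  ]
(321, 240) z56 [ 0.6453 -0.0994  0.056 ] z30 [ 0.6458 -0.1062  0.03  ]
rail: lips-end [[0.6168, -0.0375, 0.02], [0.6701, -0.0358, 0.02]] open end [[0.6139, 0.0426, 0.006], [0.6686, 0.0451, 0.006]] closed [[0.6194, -0.1566, 0.02], [0.6768, -0.1548, 0.02]]
[[321.7507068  189.54973319]
 [321.57696004 187.94617704]]
```

View pics/w12c.png

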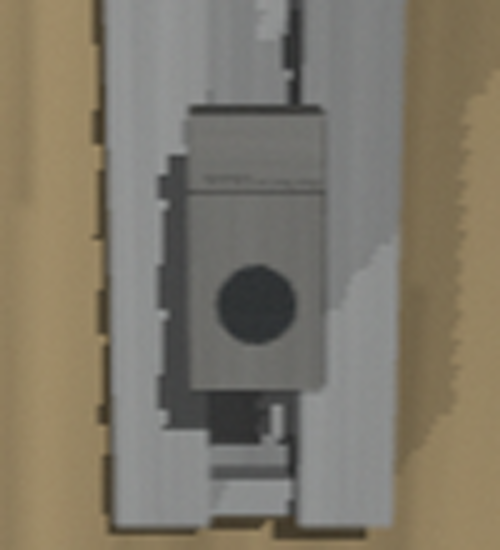

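The dog's top face spans crop rows 107–390, with the jaw toward the open end. That puts its origin at about (0.646, -0.0957), roughly -40 mm on the rail, so it needs a slide of about 102 mm.

```bash
python3 -m inch '[[6.4,30,3,0,0,0,1],[0,45,0,0,0,0,1],[0,45,0,0,0,0,1],[0,35,0,0,0,0,1],[0,14,0,0,0,0,1],[0,5,0,0,0,0,1],[0,0,0,0,0,0,1],[0,0,0,0,0,0,0]]' && python3 -m inch '[[0,0,0,0,0,0,0],[0,0,0,0,0,0,0],[0,0,0,0,0,0,0],[0,0,0,0,0,0,0],[0,0,0,0,0,0,0],[0,0,0,0,0,0,0],[0,0,0,0,0,0,0],[0,0,0,0,0,0,0]]' ; python3 -c "
from h import *
o=get_obs();print(o['tcp_pos'],o['ee_rot'],o['ft_force'],o['wrist_torque'])"
```

```text
time: 34.1
tcp_pos: [0.6478, -0.0965, 0.0485]
ee_rot: [-1.568, -0.001, -1.538]
ft_force: [0.2, -0.2, -0.0]
finger_gap: 0.0696
time: 35.1
tcp_pos: [0.6469, -0.0963, 0.0472]
ee_rot: [-1.57, -0.0, -1.538]
ft_force: [-1.5, -0.2, 5.5]
finger_gap: 0.0232
[ 0.64690652 -0.09629222  0.04719598] [-1.56999032e+00 -1.25478603e-04 -1.53775876e+00] [-1.5298925  -0.20008186  5.46205182] [0.05170062 0.09969722 0.03839361]
```

```bash
python3 -m inch '[[0,-0.7,0,0,0,0,0],[-2,0,0,0,0,0,0],[-5,0,0,0,0,0,0],[-6,0,0,0,0,0,0],[-6,0,0,0,0,0,0],[-6,0,0,0,0,0,0],[-6,0,0,0,0,0,0],[-6,0,0,0,0,0,0]]'; python3 -c "
from h import *
o=get_obs();print(o['tcp_pos'],o['ee_rot'],o['ft_force'],o['wrist_torque'])"
```

```text
time: 36.1
tcp_pos: [0.6452, -0.0585, 0.0472]
ee_rot: [-1.571, 0.0, -1.537]
ft_force: [-0.3, -2.7, 1.1]
finger_gap: 0.0228
[ 0.64522718 -0.05846649  0.04724323] [-1.57115211e+00  2.88177267e-04 -1.53739143e+00] [-0.29087047 -2.66092785  1.09558474] [-0.51936786 -0.01533484 -0.04462118]
```

```bash
python3 -m inch '[[-8,0,0,0,0,0,0],[-9,0,0,0,0,0,0],[-10,0,0,0,0,0,0],[-10,0,0,0,0,0,0],[-10,0,0,0,0,0,0],[-9,0,0,0,0,0,0],[-6,0,0,0,0,0,0],[0,0,0,0,0,0,0]]'; python3 - <<'E'
from h import *
f=grab("wrist","w13"); o=get_obs();print(o['tcp_pos'],o['ft_force'],o['wrist_torque'])
cv2.imwrite("pics/w13c.png",f["image"][100:420,140:500])
E
```

```text
time: 37.1
tcp_pos: [0.6432, 0.0048, 0.0473]
ee_rot: [-1.571, 0.002, -1.536]
ft_force: [-0.4, 1.4, 0.2]
finger_gap: 0.0227
[0.64323679 0.00476694 0.04728446] [-0.1564781   0.72055822 -0.09879595] [ 0.24051871 -0.0147102  -0.01907526]
```

View pics/w13c.png

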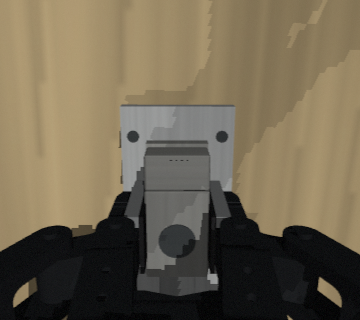

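The dog stands on the bare floor at the open end, square in the grip. Lifting it out and carrying it to plate_short.

```bash
python3 -m inch '[[0,-3,0,0,0,0,0],[0,-8,0,0,0,0,0],[0,-20,0,0,0,0,0],[0,-40,0,0,0,0,0],[0,-50,0,0,0,0,0],[0,-40,0,0,0,0,0],[0,-12,0,0,0,0,0],[15,0,-11.7,0,0,0,0]]' && python3 -m inch '[[35,0,-27.4,0,0,0,0],[40,0,-31.3,0,0,0,0],[40,0,-31.3,0,0,0,0],[40,0,-31.3,0,0,0,0],[40,0,-31.3,0,0,0,0],[27.5,0,-21.6,0,-0.1,0,0],[0,0,0,0,-0.1,0,0],[0,0,0,0,-0.095,0,0]]' && python3 -m inch '[[0,0,0,0,0,0,0],[0,0,0,0,0,0,0],[0,0,0,0,0,0,0],[0,0,0,0,0,0,0],[0,30,0,0,0,0,0],[0,45,0,0,0,0,0],[0,35,0,0,0,0,0],[0,10,0,0,0,0,0]]' && python3 - <<'E'
from h import *
f=grab("wrist"); o=get_obs();print(o['tcp_pos'],o["ee_rot"],o['ft_force']);plates(f,smax=60)
E
```

```text
time: 38.15
tcp_pos: [0.6325, -0.0111, 0.2206]
ee_rot: [-1.569, 0.001, -1.534]
ft_force: [-0.2, -0.6, -3.3]
finger_gap: 0.0233
time: 39.15
tcp_pos: [0.4619, -0.2412, 0.2179]
ee_rot: [-1.575, 0.004, -1.243]
ft_force: [0.4, 0.7, -3.2]
finger_gap: 0.0232
time: 40.15
tcp_pos: [0.4638, -0.2395, 0.0982]
ee_rot: [-1.575, 0.003, -1.243]
ft_force: [-0.3, 0.1, -2.6]
finger_gap: 0.023
[ 0.46425427 -0.23994815  0.09842481] [-1.5739484   0.00228691 -1.24255498] [-0.14890271 -0.85264537 -3.44629714]
white (287, 292, 61, 59) [ 478.3 -287.3] [44.5 41.5] -71.1
   black (299, 325, 28, 21) [ 476.  -296.5] [23.2  8.8] 54.7
white (235, 168, 177, 156) [ 465.2 -236.8] [110.2 105.7] 18.7
   black (363, 292, 30, 29) [ 512.3 -264.7] [28.8 12.1] -39.3
   black (277, 281, 10, 20) [ 448. -273.] [13.9  6.1] -72.9
   black (297, 217, 52, 26) [ 460.7 -223.8] [33.1 16.6] 18.8
```

```bash
python3 -m inch '[[0,15,0,0,0,0,0],[0,12,0,0,0,0,0],[0,6,0,0,0,0,0],[0,2,0,0,0,0,0],[0,0,0,0,0,0,0],[0,0,0,0,0,0,0],[0,0,0,0,0,0,0],[0,0,0,0,0,0,0]]' && python3 - <<'E'
from h import *
f=grab("wrist","w14"); o=get_obs();print(o['tcp_pos'],o["ee_rot"],o['ft_force']);plates(f,smax=60)
cv2.imwrite("pics/w14c.png",cv2.resize(f["image"][150:350,180:460],None,fx=2.8,fy=2.8,interpolation=cv2.INTER_CUBIC))
E
```

```text
time: 41.2
tcp_pos: [0.4655, -0.2408, 0.0656]
ee_rot: [-1.57, -0.0, -1.243]
ft_force: [-0.5, 0.2, -2.8]
finger_gap: 0.0229
[ 0.46546762 -0.24073078  0.06552175] [-1.57055565e+00 -1.06610811e-04 -1.24267741e+00] [ 0.32989236 -0.20413608 -2.8358972 ]
white (287, 292, 61, 59) [ 474.9 -272.3] [37.9 35.3] -71.2
   black (299, 325, 27, 19) [ 472.6 -279.5] [18.9  6.4] 54.4
white (217, 168, 208, 167) [ 463.9 -233.2] [110.1  97.3] 18.8
   black (250, 291, 22, 24) [ 439.6 -270.9] [14.8 11.8] -75.7
   black (337, 289, 62, 42) [ 502.1 -254.9] [37.4 22.5] 10.6
   black (275, 281, 12, 36) [ 450.7 -264.9] [22.3  5.9] -68.3
   black (291, 224, 61, 32) [ 460.7 -223.7] [33.2 17.8] 17.6
```

View pics/w14c.png

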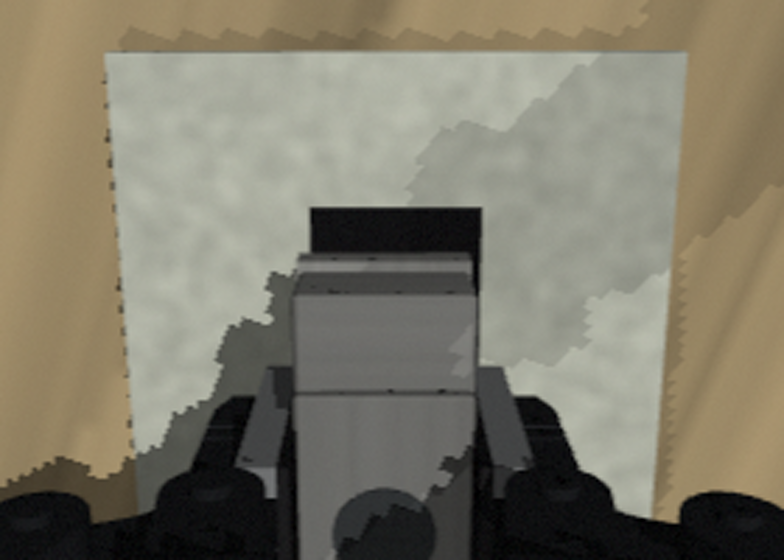

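The black outline spans crop columns 311–482 with its front edge at row 207.5. The dog's foot spans columns 300–472 with its front at about row 254, so it sits about 2 mm too far left. Computing the correction.

```bash
python3 - <<'E'
from h import *
f=grab("wrist"); o=get_obs(); t=o["tcp_pos"]; y=o["ee_rot"][2]; A=np.array([[np.cos(y),np.sin(y)],[-np.sin(y),np.cos(y)]])
q=lambda a:np.array(a)/2.8+[180,150]
for n,uv,z,d in (("black fL",(311,207.5),.004,25),("black fR",(482,207.5),.004,25),("plate fL",(106,52),.004,55),("plate fR",(687,52),.004,55),("foot bot fL",(299,254),t[2]-.041,22),("foot bot fR",(472,254),t[2]-.041,22),("foot top fL",(299,260),t[2]-.035,22),("foot top fR",(472,260),t[2]-.035,22),("jaw L",(294,293),t[2]+.009,29),("jaw R",(478,293),t[2]+.009,29),("hole",(384,538),t[2]+.009,0)):
    print(n,(A@(ray(f,q(uv),z)[0]-t)[:2]*1000+[d,0]).round(1))
E
```

```text
black fL [ -1.2 -15.4]
black fR [-1.2 18.1]
plate fL [ -1.1 -53.3]
plate fR [-1.  55.8]
foot bot fL [ -0.2 -16.1]
foot bot fR [-0.2 14.4]
foot top fL [ -0.8 -15.6]
foot top fR [-0.8 13.9]
jaw L [ -1.5 -12.3]
jaw R [-1.5 10.5]
hole [ 3.6 -1.1]
```

```bash
python3 -m inch '[[-0.3,5,2.1,0,0,0,0],[0,5,0,0,0,0,0],[0,4,0,0,0,0,0],[0,3,0,0,0,0,0],[0,1.5,0,0,0,0,0],[0,0,0,0,0,0,0],[0,0,0,0,0,0,0],[0,0,0,0,0,0,0]]' && python3 -m inch '[[0,0.4,0,0,0,0,0],[0,0.4,0,0,0,0,0],[0,0,0,0,0,0,0],[0,0,0,0,0,0,0],[0,0,0,0,0,0,0],[0,0,0,0,0,0,0],[0,0,0,0,0,0,0],[0,0,0,0,0,0,0]]'
```

```text
time: 42.3
tcp_pos: [0.4674, -0.2399, 0.0471]
ee_rot: [-1.571, -0.0, -1.243]
ft_force: [0.1, -0.3, -2.5]
finger_gap: 0.023
time: 43.3
tcp_pos: [0.4673, -0.2398, 0.0461]
ee_rot: [-1.571, 0.0, -1.243]
ft_force: [-0.3, -1.0, -3.2]
finger_gap: 0.023
```

```bash
python3 -m inch '[[0,0.4,0,0,0,0,0],[0,0.3,0,0,0,0,0],[0,0.3,0,0,0,0,0],[0,0,0,0,0,0,0],[0,0,0,0,0,0,0],[0,0,0,0,0,0,0],[0,0,0,0,0,0,0],[0,0,0,0,0,0,0]]'
```

```text
time: 44.3
tcp_pos: [0.4672, -0.2398, 0.0452]
ee_rot: [-1.571, 0.0, -1.243]
ft_force: [-0.5, 0.6, -0.2]
finger_gap: 0.0228
```

Fz went from -3.2 to -0.2 N, so the plate now carries the dog. Releasing.

```bash
python3 -m inch '[[0,0.2,0,0,0,0,0],[0,0,0,0,0,0,0.3],[0,0,0,0,0,0,0.5],[0,0,0,0,0,0,0.7],[0,0,0,0,0,0,1],[0,0,0,0,0,0,1],[0,0,0,0,0,0,1],[0,0,0,0,0,0,1]]' && python3 -m inch '[[0,-15,0,0,0,0,1],[0,-50,0,0,0,0,1],[0,-60,0,0,0,0,1],[0,-50,0,0,0,0,1],[0,0,0,0,0,0,1],[0,0,0,0,0,0,1],[0,0,0,0,0,0,1],[0,0,0,0,0,0,1]]' && python3 - <<'E'
from h import *
f=grab("wrist","w15"); o=get_obs(); plates(f,smax=60); print(o["tcp_pos"],o["ee_rot"])
p=proj(f,[[.4657,-.239,.02]])[0]; x,y=(p-[85,65]).astype(int);print(p,x,y)
a=cv2.resize(f["image"][y:y+130,x:x+170],None,fx=4.5,fy=4.5,interpolation=cv2.INTER_CUBIC)
cv2.imwrite("pics/w15c.png",a)
E
```

```text
time: 45.3
tcp_pos: [0.4673, -0.2398, 0.0449]
ee_rot: [-1.571, -0.0, -1.243]
ft_force: [-1.1, -0.3, -0.5]
finger_gap: 0.0851
time: 46.3
tcp_pos: [0.4666, -0.2394, 0.2187]
ee_rot: [-1.573, 0.002, -1.243]
ft_force: [0.2, 0.5, -1.0]
finger_gap: 0.0853
white (261, 161, 115, 109) [ 465.7 -238.6] [110.5 109.3] 18.8
   black (311, 226, 15, 16) [ 470.8 -254.9] [14.5 13.8] 64.4
   black (301, 193, 35, 49) [ 465.4 -239. ] [48.9 33.5] -71.8
white (504, 0, 136, 208) [652.2 -65.6] [182.7  65.8] -84.6
   black (533, 70, 67, 131) [658.9 -92.1] [122.3  11.1] -89.7
   black (530, 57, 31, 69) [621.8 -62.8] [60.  4.] -87.5
white (327, 0, 129, 28) [467.4 -49.4] [110.1  20.5] 18.7
[ 0.46668181 -0.2394604   0.21884478] [-1.57266535e+00  1.33986328e-03 -1.24286598e+00]
[318.08810732 220.69103827] 233 155
```

View pics/w15c.png

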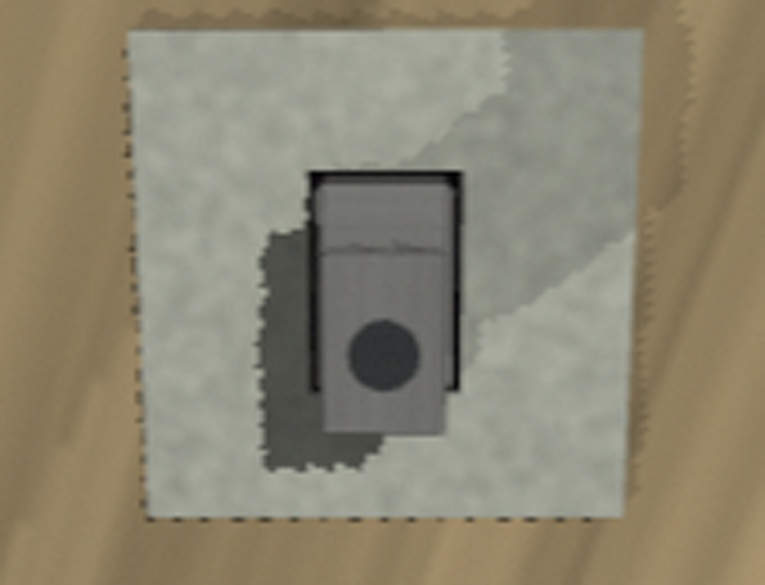

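The dog stands upright and square: its head is centred at crop column 383.5 against 384 for the outline. Last, a numeric check of the bystanders and part positions in the top view, then hand-in.

```bash
python3 - <<'E'
from h import *
f=grab("top","top1"); a=cv2.imread("pics/top0.png").astype(int); b=f["image"].astype(int); d=np.abs(a-b).max(2)
for n,(x,y,w,h) in dict(board=(185,172,52,40),sponge=(438,164,40,46),bin=(130,204,54,64),orange=(276,244,26,26),brown=(245,286,26,26)).items():
    print(n,"changed px",int((d[y:y+h,x:x+w]>50).sum()),"of",w*h)
o=get_obs(); print(o["time"],o["tcp_pos"],o["ft_force"],o["finger_gap"])
from rig import job; print(job.sign_off())
E
```

```text
board changed px 0 of 2080
sponge changed px 344 of 1840
bin changed px 0 of 3456
orange changed px 0 of 676
brown changed px 0 of 676
46.4 [ 0.46683672 -0.2395563   0.21904467] [ 0.12538689 -0.44435748 -0.42670503] 0.08519391095581572
the job is handed in; nothing more can be done
None
```

```bash
python3 - <<'E'
import cv2,numpy as np
for n in ("top0","top1"):
    h=cv2.cvtColor(cv2.imread(f"pics/{n}.png"),cv2.COLOR_BGR2HSV)[164:210,438:478]; m=(h[...,0]>20)&(h[...,0]<32)&(h[...,1]>180)
    ys,xs=np.nonzero(m); print(n,m.sum(),xs.min(),xs.max(),ys.min(),ys.max(),h[m][:,2].mean())
E
```

```text
top0 519 8 29 8 35 147.0019267822736
top1 476 9 29 8 34 162.81512605042016
```

The job is handed in at 46.4 s of the 109 s allowed. I moved the pillar to the dog's empty plate, then the edge stop onto the long outline and the pillar onto the disc. The clamp dog was then slid about 101 mm to the rail's open end, lifted out there and set down on the short outline.

**Placement:** close-up views after each release showed all three parts upright on their own outlines. The stop and pillar are within about 1 to 1.5 mm of centre. The dog is within about 1 mm of centre and square. Set-down forces stayed below about 17 N. At hand-in the arm was about 0.22 m up with the gripper open and touching nothing.

**Bystanders:** the board, the bin and both decoy pillars show no changed pixels in the top view. The sponge tray's patch did change, in 344 of 1840 pixels. The yellow sponge still spans the same pixels to within one and is only brighter. I take this as a lighting or shadow change rather than movement, because the arm never went near the tray, but I did not view the final top image.

**Disagreement:** the top camera put the plates about 4 to 5 mm farther out in x than the wrist camera did. I worked from the wrist camera, and its close-up views of the set-down parts agreed with it.

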